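# Run the small mill balls out of the tipping bowl under a card

## Task

Take the wide white card and hold it upright across the two side walls of the steel tipping bowl near its open front, so that only the narrow gap below the card stays open, and press down with it until the three small brass balls have run out under it into the tray. The big blue ball must stay in the bowl. Then let the bowl swing back and put the card down on the bench away from it; do not touch the balls with the gripper, and leave the tray and the narrow green card where they are.

Things in the scene. Friction and masses are not known exactly. Their poses are not given: they have to be found in the camera images.
- card_center (a point): The right card: white plastic, standing on its long edge on the bench, 14 mm thick (its x axis), 200 mm wide (y), 100 mm tall (z), about 240 g. The point is its centre, 50 mm above its lower edge. Grip it across its thickness at mid-width, best in its upper half. It and the green card may swap sides of the bench.
- bowl_rest (a point): Where the card's lower edge goes: midway between the tops of the bowl's side walls, 21 mm behind its open front edge, about 156 mm above the bench at rest. Turns with the bowl: x = pouring direction (at rest 0.12 rad upward), y across. Set the card upright, parallel to y, its middle within 10 mm of this point. It then lies on both walls and leaves a 30 mm gap over the floor.
- bowl (a joint): Tip of the steel bowl, rad: 0 at rest, grows as its front is pressed down, stop at 0.75; a spring (3 to 8 N at the card) returns it. Level hinge 55 mm behind bowl_rest, 120 mm up. Bowl: shallow pan 170 mm wide inside, 172 mm long, 30 mm walls, sloping back, open front, on a fixed white stand 230 mm wide. Card pressed 25 mm down gives about 0.5: enough, balls run out in 2 s.
- tray: Open aluminium tray on the bench below the bowl's front edge: 110 mm (its x, the pouring direction) by 220 mm (y), 45 mm tall, walls 4 mm, 0.7 kg, not fastened. Origin at the centre of its underside.
- ball1_center (a point): One of three small brass balls, 22 mm across, 45 g, lying in the back half of the bowl. The point is its centre.
- ball2_center (a point): Second small brass ball, the same.
- ball3_center (a point): Third small brass ball, the same.
- big_ball_center (a point): Big blue ball, 50 mm across, 90 g, lying in the bowl beside the brass ones; too big to pass under the card. The point is its centre.
- narrow_card_center (a point): The wrong card: green, 110 mm wide, else like the white one (14 mm thick, 100 mm tall, standing); it would drop between the bowl's side walls and leave no gap. Leave it. The point is its centre.
There are look-alikes about, which are no part of the job. What is shaped like the tray but brown or turquoise is not meant.

How it is judged:
By the outcome, as a careful person would: the job done as asked, in the order asked, and still so for the second after the job is handed in, with the robot touching nothing.
It also fails if it takes over 56 s, if anything falls off the work surface, if the arm or the gripper's body presses on something with over 40 N, if the wrist force passes 120 N, or if a joint passes its speed limit or range.

## Robot

A 7-joint arm with a two-finger parallel gripper is mounted at the origin on the work surface. World frame = base frame: x ahead of the robot, y to its left, z up, the work surface at z = 0. Lengths are in mm, angles in rad, forces in N, time in s.
With the tool pointing down it reaches from about 425 to 1025 mm from the base axis. Payload 3.6 kg.
Tool frame: the origin (TCP) lies between the finger pads; the fingertips stand tcp_to_tips ahead of it and the grasp point (between the pads) lies 5 mm behind it (tcp_to_tips is the distance from the TCP to the fingertips, in mm); z points along the fingers, y is the line along which they close (so a half turn about z gives the same grasp; the last joint's range is limited). The gripper opens to 85 mm and grips with 20 to 120 N. Pads are 22 mm wide; open, the fingers measure 114 mm over their backs; the gripper's body (76 mm by 85 mm) begins 54 mm behind the grasp point. The pads swing forward as they close: fully open they stand 13 mm farther back than shut.
Start: joints at [-1.325, 0.591, 0.048, 1.609, -0.033, 0.943, -0.034], TCP at [241.637, 683.551, 245.302] pointing down, gripper open.
Joint ranges: [-2.69, 2.69], [-0.47, 2.24], [-1.27, 1.36], [0.19, 2.51], [-1.53, 4.68], [0.08, 2.07], [-3.09, 3.09]. Speed limits (rad/s): [2.57, 2.57, 3.14, 3.14, 3.14, 3.14, 3.14].

## Interface

Orientations are given as a unit quaternion [x, y, z, w].
In Python, from cell import move_pose, movel, move_joints, set_gripper, wait, inverse_kinematics, observe, get_image, camera_info, MotionError, close_job, tcp_to_tips gives the robot as it stands. Calls block until the motion is done:
- move_pose(position, orientation): joint-space move of the TCP to a pose.
- movel(position, vel=150, rot=None, until_force=None): straight line of the TCP; rot=None keeps the orientation; vel is the mean speed in mm/s. With until_force (N) it stops when the force on the tool has changed by that much, and returns True; else False.
- move_joints(angles): joint-space move.
- set_gripper(opening, strength=None): opening from 0.0 (shut) to 1.0 (fully open); strength is the grip in N (None keeps the last); returns when the fingers have stopped.
- wait(seconds).
- inverse_kinematics(position, orientation): joint angles nearest the present ones, or None.
- observe(): the state.
- get_image(name): name is "side" or "top"; returns (picture, depth): 400x640x3 uint8, blue, green, red; 400x640 float32, mm along the optical axis (not along the pixel's ray), 0 where there is no reading.
- camera_info(name): a dict with "K" (3x3 intrinsics, pixels), "cam_to_world" (4x4, takes a point from camera to world coordinates). Camera axes: x right, y up, looking along -z (the intrinsics and any distortion apply to the point x, -y, -z); pixel columns grow to the right and rows downward; lengths in mm; the calibration is good to about 2 mm. A picture is of the moment at which its call begins. camera_info takes no time and is no camera call.
A pose or a line that the arm cannot do raises MotionError and nothing moves.
- close_job(): hands the job in; it is judged then, once.
The state is a dict: "t": time; "joint_pos": joint angles; "joint_velocities": joint speeds; "joint_efforts": joint torques, N m; "eef_pos": TCP position; "tcp_rot": TCP orientation; "ft_force": force on the tool from outside, world axes, zero at the start; "torque": the same for the moment, N m; "opening": opening from 0.0 (shut) to 1.0 (fully open); "finger_force": force on a finger pad.
Only numpy, scipy, OpenCV 4.12 (cv2) and the standard library are available. Lean on these libraries where they do the work, as an engineer would, in place of code of your own. Each camera call takes 0.05 s, during which the arm holds its last target. There are 200 camera calls.

## Working session

There is one attempt and no reset: what is moved stays moved. The work goes in short steps, each a Python script; the robot and the scene stay as the last script left them, time stands still between calls to the robot, and variables do not carry over. Pictures are saved under pics/ and viewed, at most 10 in all, crops included, and the job is handed in when it is done.

```bash
mkdir -p pics; ls
python3 - <<'E'
from cell import *
import cv2,numpy as np
print(tcp_to_tips, observe())
for n in("side","top"):
    p,d=get_image(n);cv2.imwrite(f"pics/{n}0.png",p);np.savez(f"{n}0.npz",p=p,d=d)
    print(n,camera_info(n))
E
```

```text
pics
14.0 {'t': 0.0, 'joint_pos': array([-1.32448657,  0.59213944,  0.04831381,  1.60985535, -0.03330711,
        0.94273424, -0.03371015]), 'joint_velocities': array([-0.00081298,  0.00027067, -0.00034708,  0.00126734,  0.00026003,
       -0.00130786,  0.00011222]), 'joint_efforts': array([-3.27271518e-04, -5.48684371e+01,  1.54629149e+00, -1.98121136e+01,
        9.37789766e-03,  8.60378874e-03,  1.11443535e-05]), 'eef_pos': array([241.37365629, 682.76648369, 244.11428094]), 'tcp_rot': array([ 1.69062011e-01,  9.85604727e-01, -1.15819671e-03, -1.30981746e-04]), 'ft_force': array([-0.75941757,  0.12576714,  0.52667286]), 'torque': array([ 0.010213  , -0.00579625, -0.00513086]), 'finger_force': 0.0, 'opening': 1.0025774327150163}
side {'K': array([[506.96305824,   0.        , 323.68709223],
       [  0.        , 506.96305824, 204.10109353],
       [  0.        ,   0.        ,   1.        ]]), 'cam_to_world': array([[ 8.61985650e-01,  3.03502869e-01, -4.06037866e-01,
        -2.85373444e+01],
       [-5.06932327e-01,  5.15132461e-01, -6.91128181e-01,
        -8.79776582e+02],
       [-5.96100661e-04,  8.01576295e-01,  5.97892205e-01,
         8.37800598e+02],
       [ 0.00000000e+00,  0.00000000e+00,  0.00000000e+00,
         1.00000000e+00]])}
top {'K': array([[445.19686505,   0.        , 320.34765017],
       [  0.        , 445.19686505, 196.90690269],
       [  0.        ,   0.        ,   1.        ]]), 'cam_to_world': array([[ 2.30837962e-02,  9.88742512e-01, -1.47835664e-01,
         3.11769136e+02],
       [-9.99103974e-01,  1.75685554e-02, -3.85044772e-02,
        -3.78160378e+01],
       [-3.54737545e-02,  1.48592028e-01,  9.88262122e-01,
         1.10532961e+03],
       [ 0.00000000e+00,  0.00000000e+00,  0.00000000e+00,
         1.00000000e+00]])}
```

View pics/side0.png

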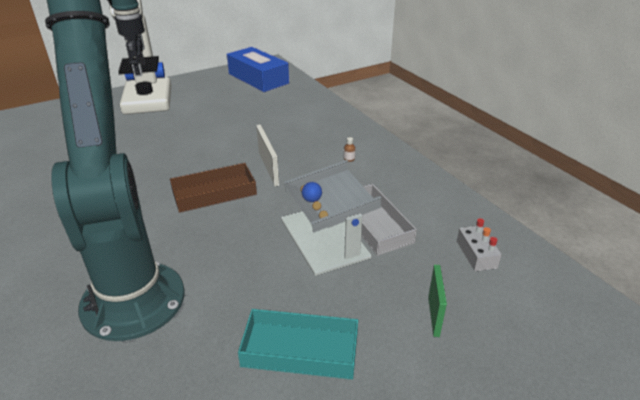

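View pics/top0.png

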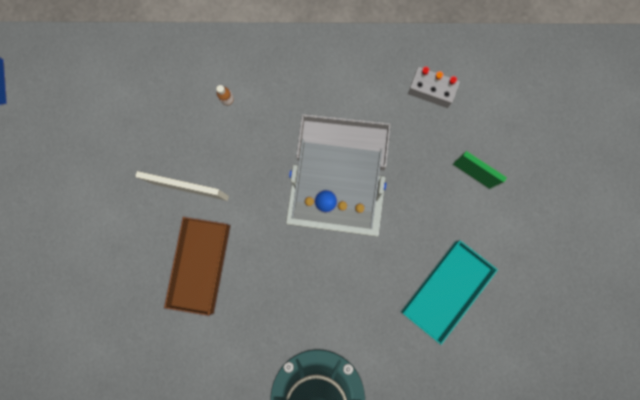

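The top view shows the white card's top edge from (137,175) to (220,192), and the green card at (480,170). The bowl is around (340,170) with the blue hinge pins at (292,174) and (384,186), and the tray lies in front of it at (345,133).

Possible mistakes for the card are the white stand (335,230) and the green card (480,170). For the tray they are the brown (198,265) and turquoise (450,290) trays. I choose the white card at (178,183).

```bash
cat > h.py <<'E'
from cell import *
import cv2,numpy as np
from scipy.spatial.transform import Rotation as R
def cloud(n,d):
    c=camera_info(n);K=c["K"];T=c["cam_to_world"]
    v,u=np.mgrid[:400,:640]
    P=np.stack([(u-K[0,2])/K[0,0]*d,-(v-K[1,2])/K[1,1]*d,-d],-1)
    return P@T[:3,:3].T+T[:3,3]
def ray(n,uv,z):
    c=camera_info(n);K=c["K"];T=c["cam_to_world"]
    r=T[:3,:3]@np.array([(uv[0]-K[0,2])/K[0,0],-(uv[1]-K[1,2])/K[1,1],-1]);o=T[:3,3]
    return o+r*(z-o[2])/r[2]
def proj(n,P):
    c=camera_info(n);K=c["K"];T=c["cam_to_world"]
    p=T[:3,:3].T@(np.asarray(P,float)-T[:3,3]);return np.array([K[0,2]+K[0,0]*p[0]/-p[2],K[1,2]+K[1,1]*p[1]/p[2]])
E
python3 - <<'E'
from h import *
f=np.load("top0.npz");p,d=f["p"],f["d"];C=cloud("top",d);valid=d>0
g=p.astype(int)
# card top edge
sub=np.zeros((400,640),bool);sub[160:215,120:240]=1
m=sub&valid&(C[...,2]>85)
w=sub&(g.min(-1)>170)
for k,M in(("depth",m),("white",w)):
    v,u=np.nonzero(M);print(k,len(u))
    r=cv2.minAreaRect(np.stack([u,v],1).astype(np.float32));print(r)
    box=cv2.boxPoints(r);print([ray("top",b,100).round(0) for b in box])
    print("z",np.percentile(C[M][:,2],[5,50,95]).round(1))
# hinge pins & blue ball
hsv=cv2.cvtColor(p,cv2.COLOR_BGR2HSV)
b=((hsv[...,0]>100)&(hsv[...,0]<130)&(hsv[...,1]>120)).astype(np.uint8)
n,l,s,c=cv2.connectedComponentsWithStats(b)
for i in range(1,n):
    if s[i,4]>4: print("blue",c[i].round(1),s[i,4],ray("top",c[i],120).round(1),C[int(c[i][1]),int(c[i][0])].round(0))
o=((hsv[...,0]>8)&(hsv[...,0]<28)&(hsv[...,1]>100)).astype(np.uint8);o[:190]=0;o[215:]=0
n,l,s,c=cv2.connectedComponentsWithStats(o)
for i in range(1,n):
    if s[i,4]>8: print("brass",c[i].round(1),s[i,4],C[int(c[i][1]),int(c[i][0])].round(0))
# heights along bowl
for v in range(110,240,8): print(v,[int(C[v,u,2]) for u in range(280,400,6)])
a=cv2.resize(p[100:245,270:405],None,fx=4,fy=4,interpolation=cv2.INTER_CUBIC)
q=np.load("side0.npz")["p"];e=cv2.resize(q[115:195,245:285],None,fx=5.8,fy=5.8,interpolation=cv2.INTER_CUBIC)
h=max(a.shape[0],e.shape[0]);pad=lambda x:np.pad(x,((0,h-x.shape[0]),(0,0),(0,0)))
cv2.imwrite("pics/crop1.png",np.hstack([pad(a),pad(e)]))
E
```

```text
depth 556
((177.69412231445312, 182.87648010253906), (85.68754577636719, 6.616380214691162), 12.528807640075684)
[array([502., 435., 100.]), array([517., 433., 100.]), array([477., 233., 100.]), array([462., 236., 100.])]
z [ 93.1 100.5 104. ]
white 444
((176.72352600097656, 182.49411010742188), (83.19281768798828, 5.4232611656188965), 12.528807640075684)
[array([504., 434., 100.]), array([516., 433., 100.]), array([477., 239., 100.]), array([464., 241., 100.])]
z [ 98.2 100.9 104.3]
blue [ 1.8 83.5] 200 [719.9 769.4 120. ] [763. 854.  20.]
blue [325.6 200.8] 348 [450.5 -11.5 120. ] [446. -11. 166.]
brass [308.9 201. ] 59 [447.  27. 134.]
brass [342.1 205.5] 57 [440. -48. 137.]
brass [359.4 207.8] 57 [436. -85. 135.]
110 [2, -2, -1, 2, 5, 0, -1, 1, 5, 1, 0, 2, 0, -2, 4, -2, 0, 2, 2, -2]
118 [0, 1, 1, 4, 22, 28, 33, 35, 44, 45, 45, 2, 1, 1, -2, 0, 0, 2, -1, 3]
126 [2, 0, 0, 1105, 3, 3, 5, 5, 7, 2, 4, 3, 5, 3, 9, 11, 16, 26, 37, 5]
134 [3, 0, 1, 0, 2, 9, 3, 7, 6, 6, 1, 7, 8, 7, 8, 6, 12, 6, 43, 0]
142 [-1, 4, 1, 39, 135, 127, 4, 2, 6, 2, 4, 3, 6, 3, 7, 4, 4, 6, 46, 1]
150 [-1, 0, 1, 47
[... 372 characters left out ...]
, 122, 135, 116, 120, 120, 118, 118, 119, 121, 121, 119, 122, 123, 120, 151, 134, 2, 4]
190 [0, 0, 13, 119, 117, 119, 115, 151, 148, 115, 119, 116, 120, 120, 120, 118, 149, 133, 0, 1]
198 [-3, 2, 11, 116, 114, 133, 152, 160, 162, 156, 115, 117, 118, 115, 117, 115, 52, 14, 1, 4]
206 [-1, 0, 12, 119, 122, 120, 145, 157, 163, 147, 137, 131, 112, 137, 128, 111, 14, 1, -1, 0]
214 [-1, 0, 138, 135, 131, 134, 129, 130, 128, 121, 126, 122, 123, 123, 119, 117, 14, 3, -2, 2]
222 [0, 12, 13, 13, 12, 14, 12, 14, 137, 137, 136, 135, 136, 133, 132, 133, 9, 2, 0, 3]
230 [1, -4, 2, 1, 1, 0, -1, -1, -3, 0, 16, 13, 12, 17, 13, 11, 13, 0, 3, 0]
238 [0, 1, 3, 0, 0, 1, 3, 1, 2, 1, -1, 0, 1, -1, 2, 3, 0, 2, 0, 1]
```

View pics/crop1.png

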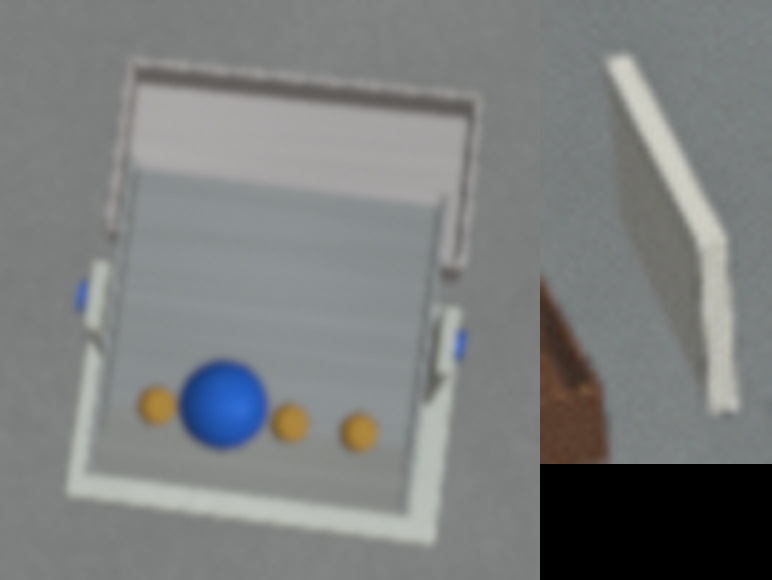

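The crop confirms that the card at (178,183) is the plain white 200 mm one. The pins are at about (290.5,174.2) and (385,186), and the bowl floor's front corners at (303.7,142) and (381.2,149.5). Next I work out the bowl pose from these and check reach.

```bash
cat >> h.py <<'E'
def tooldown(n):  # tool z down, tool y along unit horizontal n
    y=np.array([n[0],n[1],0.]);y/=np.linalg.norm(y);z=np.array([0,0,-1.]);return R.from_matrix(np.stack([np.cross(y,z),y,z],1)).as_quat()
E
python3 - <<'E'
from h import *
hl,hr=ray("top",(290.5,174.2),120),ray("top",(385,186),120)
fl,fr=ray("top",(303.7,142),131),ray("top",(381.2,149.5),131)
print("pins",hl,hr,np.linalg.norm(hl-hr),"front",fl,fr,np.linalg.norm(fl-fr))
h=(hl+hr)/2; y=(hl-hr)[:2]; y/=np.linalg.norm(y);x=np.array([y[1],-y[0]])
y2=(fl-fr)[:2];print("yaws",np.degrees([np.arctan2(x[1],x[0]),np.arctan2(-y2[0],y2[1])]))
f=(fl+fr)/2;print("h->front in bowl axes",x@(f-h)[:2],y@(f-h)[:2])
# tray far corners & stand back corners
for n,u,z in(("trayL",(303,115.5),45),("trayR",(389,124.5),45),("standL",(287.5,223.5),12),("standR",(378.5,235.5),12)): 
    P=ray("top",u,z);print(n,P.round(0),x@(P-h)[:2],y@(P-h)[:2])
br=h[:2]+55*x;print("bowl_rest",br)
# side view check: pin near at (355,222)
print(ray("side",(355,222),120), proj("side",[*br,156]))
n0=np.array([np.sin(np.radians(78.3)),-np.cos(np.radians(78.3))])
for s in(1,-1):
    for P,n in(([490,335.5,75],n0),([490,335.5,285],n0),([*br,235],x),([*br,285],x)):
        print(s,inverse_kinematics(np.array(P),tooldown(s*np.array(n))))
E
```

```text
pins [509.89969055  69.33202626 120.        ] [ 486.39280015 -143.49635421  120.        ] 214.12261307641074 front [582.2730152   40.67641539 131.        ] [ 567.2707428  -133.71349781  131.        ] 175.03402526915417
yaws [-6.30277097 -4.91688873]
h->front in bowl axes 77.19842925711725 -0.967195899906748
trayL [674.  51.  45.] 164.95420366769798 107.12660097457032
trayR [ 653. -161.   45.] 167.728886047242 -106.21979728346815
standL [407.  84.  12.] -103.44336643703487 110.79602991851814
standR [ 383. -139.   12.] -103.62763301944761 -114.46652504980243
bowl_rest [552.81380595 -43.12019496]
[ 485.61773719 -144.3238169   120.        ] [355.79710102 178.82808664]
1 [-0.84318415  0.68060981  0.23719529  2.02167804 -0.32907857  0.47522591
 -0.56686433]
1 [-1.01549824  0.41112146  0.4623037   1.88824816 -0.23059494  0.89444602
 -0.64529848]
1 [-0.40006343  0.43558413  0.53528138  2.02210767 -0.31631676  0.76410141
  0.21531044]
1 [-0.45907979  0.37792474  0.60445947  1.97503563 -0.27789031  0.87016045
  0.18350327]
-1 [-0.44174518  0.68477336 -0.33257255  2.00326439  0.42795815  0.52078555
  1.85745473]
-1 [-0.41667677  0.40062589 -0.3492685   1.86210965  0.17015248  0.9078052
  2.0917818 ]
-1 [ 0.13135051  0.39598209 -0.17733664  1.99960987  0.09955402  0.75407133
  2.92639263]
-1 [ 0.05368419  0.33126161 -0.07385878  1.95405658  0.03174599  0.85736259
  2.99463639]
```

The measurements agree: pins 214 mm apart, front edge 77 mm from the hinge, and the side view puts the near pin within 1 mm. I'll grasp the card.

Run:
```python
from h import *
n0=np.array([np.sin(np.radians(78.3)),-np.cos(np.radians(78.3))]);q=tooldown(n0)
move_pose(np.array([490,335.5,150]),q)
movel(np.array([490,335.5,76]),vel=120)
f0=observe()["ft_force"]
set_gripper(0.0,60)
o=observe();print(o["opening"],o["finger_force"],o["eef_pos"],o["ft_force"]-f0,o["t"])
movel(np.array([490,335.5,290]),vel=150)
wait(.3);o=observe();print(o["opening"],o["finger_force"],o["eef_pos"],o["ft_force"]-f0,o["torque"],o["t"])
p,d=get_image("side");p2,d2=get_image("top");np.savez("g.npz",p=p,d=d,p2=p2,d2=d2)
u,v=proj("side",[490,335.5,260]).astype(int);print(u,v);a=p[max(0,v-75):v+75,u-90:u+90]
u,v=proj("top",[490,335.5,260]).astype(int);print(u,v);b=p2[max(0,v-75):v+75,max(0,u-90):u+90]
s=lambda x:cv2.resize(x,None,fx=2.2,fy=2.2,interpolation=cv2.INTER_CUBIC)
h=min(a.shape[0],b.shape[0]);cv2.imwrite("pics/grasp.png",s(np.hstack([a[:h],b[:h]])))
```

```text
0.15782492359297207 59.144362807273865 [489.84928344 335.68246118  76.2928403 ] [-1.755301    1.23189263  2.7428678 ] 3.125
0.1578669203818401 58.46256494522095 [489.92340105 335.39516984 289.61907331] [-0.44582267  1.41673378 -3.20964054] [-0.06088426  0.03752414  0.04473531] 5.0
262 87
148 167
```

View pics/grasp.png

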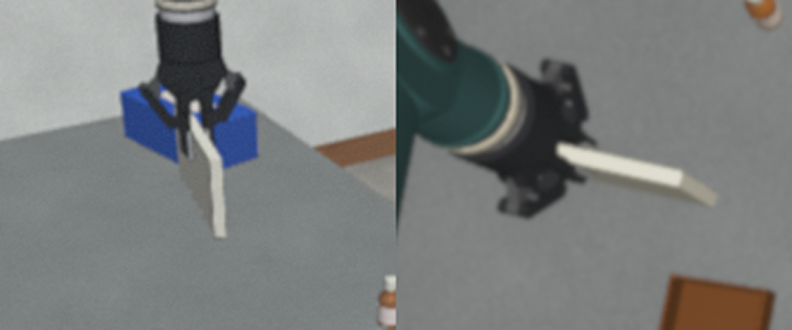

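The card is held upright and gripped at mid-width; the end in view is at side-crop (222,235). I'll carry it over the bowl and check it there.

Run:
```python
from h import *
x=np.array([np.cos(np.radians(-5.9)),np.sin(np.radians(-5.9))]);br=np.array([552.8,-43.1]);q=tooldown(x)
move_pose(np.array([*br,290]),q)
movel(np.array([*br,246.3]),vel=80)
wait(.3);o=observe();print(o["eef_pos"],o["ft_force"],o["t"])
p,d=get_image("side");p2,d2=get_image("top");np.savez("b.npz",p=p,d=d,p2=p2,d2=d2)
a=p[110:250,270:430];b=p2[100:240,260:420]
cv2.imwrite("pics/over.png",cv2.resize(np.hstack([a,b]),None,fx=2.5,fy=2.5,interpolation=cv2.INTER_CUBIC))
for s in(-100,100):
  for z in(170,270):
    P=[*(br+s*np.array([-x[1],x[0]])),z];print(s,z,proj("side",P),proj("top",P))
```

```text
[553.06612667 -43.15285126 246.75062496] [ 0.27845217  0.87117941 -2.94266316] 7.5333
-100 170 [376.54496596 196.19716937] [387.12814172 156.17110118]
-100 270 [379.44091401 158.16303756] [392.99578622 143.73423764]
100 170 [337.79469088 154.25008372] [294.9213012  145.63396465]
100 270 [338.4576585  118.69329062] [290.19770406 132.14864845]
```

View pics/over.png

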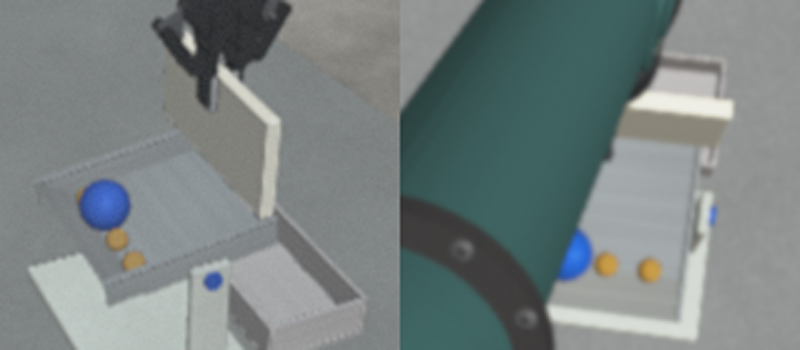

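The card's near bottom corner is at side pixel (377,195), predicted (376.5,196); its top corner is at top pixel (393,143), predicted (393,144). It is centred, so I'll lower it and press.

Run:
```python
from h import *
x=np.array([np.cos(np.radians(-5.9)),np.sin(np.radians(-5.9))]);br=np.array([552.8,-43.1])
f0=observe()["ft_force"]
c=movel(np.array([*br,76.3+150]),vel=30,until_force=2.0);o=observe();print(c,o["eef_pos"],o["ft_force"]-f0)
z0=76.3+156
for dz,fx in((12,2),(20,4),(27,6)):
    movel(np.array([*(br+fx*x),z0-dz]),vel=30);o=observe();print(dz,o["eef_pos"],o["ft_force"]-f0,o["opening"],o["t"])
wait(2.0);o=observe();print(o["ft_force"]-f0,o["t"])
p,d=get_image("side");p2,d2=get_image("top");np.savez("t.npz",p=p,d=d,p2=p2,d2=d2)
a=p[110:250,270:430];b=p2[100:240,260:420]
cv2.imwrite("pics/tip.png",cv2.resize(np.hstack([a,b]),None,fx=2.5,fy=2.5,interpolation=cv2.INTER_CUBIC))
```

```text
True [553.16417703 -43.05950293 232.88189784] [ 1.61709454 -0.17715056  6.14588442]
12 [558.32355066 -43.78747115 221.81323434] [2.43051916 0.26942663 7.96428211] 0.1574715302044673 8.6833
20 [561.5057002  -44.22337179 213.97755822] [ 6.61579962 -0.11214931  6.91589939] 0.155225698920976 9.1083
27 [563.40583206 -44.42574374 206.78102026] [ 6.54946862 -1.27224695  6.01101459] 0.15357729381222596 9.5
[ 6.59800695 -1.30297574  6.656088  ] 11.5
```

View pics/tip.png

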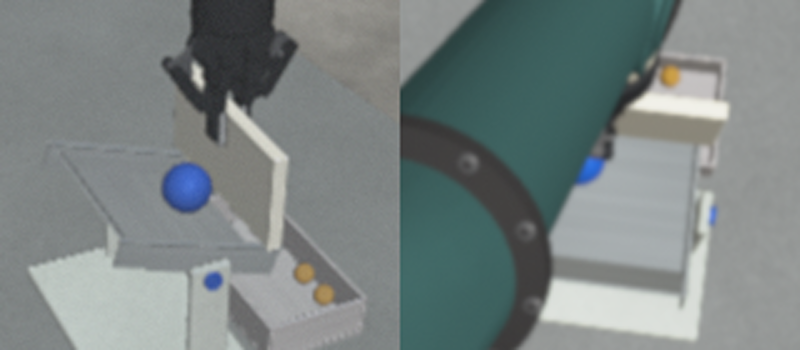

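The bowl is tipped and the blue ball is held at the card, at side crop (187,187). Two brass balls are visible in the tray at side crop (304,272) and (323,294), and one at top crop (670,75). I need to tell whether that last one is a third ball.

Run:
```python
from h import *
p,d=get_image("side");p2,d2=get_image("top")
for n,im,dd in(("side",p,d),("top",p2,d2)):
    hsv=cv2.cvtColor(im,cv2.COLOR_BGR2HSV)
    o=((hsv[...,0]>8)&(hsv[...,0]<28)&(hsv[...,1]>90)).astype(np.uint8);C=cloud(n,dd)
    k,l,s,c=cv2.connectedComponentsWithStats(o)
    for i in range(1,k):
        if s[i,4]>3:
            P=np.median(C[l==i],0)
            if 400<ray(n,c[i],15)[0]<720 and abs(P[1]+50)<150: print(n,c[i].round(1),s[i,4],P.round(0),ray(n,c[i],15).round(0))
```

```text
side [391.2 218.9] 40 [645. -79.  21.] [649. -74.  15.]
side [399.1 227.2] 42 [ 642. -117.   21.] [ 646. -112.   15.]
top [367.8 129.6] 48 [ 645. -111.   25.] [ 649. -111.   15.]
```

Two balls are confirmed in the tray, at y = -74 and -111. The third would be hidden by the card. I'll press slightly deeper for a moment, then lift gently and look.

```bash
cat > chk.py <<'E'
from h import *
def balls(tag=None):
    p,d=get_image("side");p2,d2=get_image("top")
    for n,im,dd in(("side",p,d),("top",p2,d2)):
        hsv=cv2.cvtColor(im,cv2.COLOR_BGR2HSV);C=cloud(n,dd)
        o=((hsv[...,0]>8)&(hsv[...,0]<28)&(hsv[...,1]>90)).astype(np.uint8)
        k,l,s,c=cv2.connectedComponentsWithStats(o)
        for i in range(1,k):
            P=np.median(C[l==i],0)
            if s[i,4]>3 and 380<P[0]<720 and abs(P[1]+50)<150: print(n,c[i].round(1),s[i,4],P.round(0))
    if tag: cv2.imwrite(f"pics/{tag}.png",cv2.resize(np.hstack([p[110:250,270:430],p2[100:240,260:420]]),None,fx=2.5,fy=2.5,interpolation=cv2.INTER_CUBIC))
E
python3 - <<'E'
from chk import *
x=np.array([np.cos(np.radians(-5.9)),np.sin(np.radians(-5.9))]);br=np.array([552.8,-43.1])
z0=76.3+156
movel(np.array([*(br+4*x),z0-30]),vel=30);wait(1.5);o=observe();print(o["eef_pos"],o["ft_force"],o["t"])
movel(np.array([*(br+2*x),z0]),vel=25)
movel(np.array([*br,z0+60]),vel=60)
wait(.5);o=observe();print(o["opening"],o["ft_force"],o["t"]);balls("lift")
E
```

```text
[563.32244845 -44.44865669 204.58714974] [ 8.17452147 -1.22340245  3.48903954] 13.4667
0.1603082366677931 [-0.09884547  0.51518071 -2.45937045] 16.4667
side [391.3 218.8] 39 [645. -80.  21.]
side [399.1 227.2] 42 [ 640. -117.   21.]
top [367.7 127.6] 20 [ 651. -111.   25.]
```

View pics/lift.png

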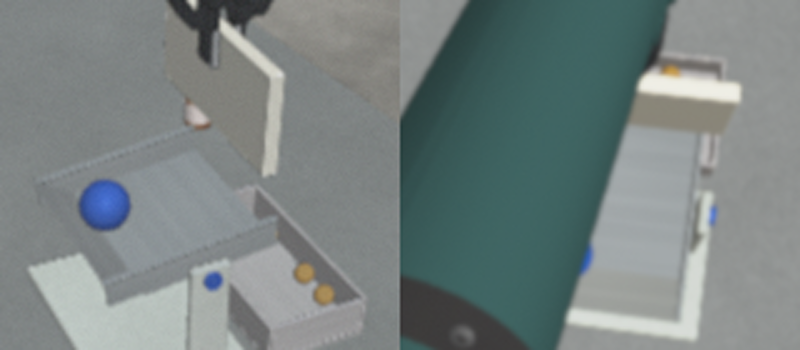

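The bowl is back at rest with the blue ball inside, at side crop (105,205). The third ball is still not visible, so I'll swing the card aside, still held, for a clear view.

Run:
```python
from chk import *
n0=np.array([np.sin(np.radians(78.3)),-np.cos(np.radians(78.3))])
move_pose(np.array([490,335.5,290]),tooldown(n0))
print(observe()["t"],observe()["opening"]);balls("clear")
```

```text
18.0 0.15520944459472583
side [391.3 218.9] 41 [645. -80.  20.]
side [399.1 227.1] 41 [ 643. -118.   21.]
top [323.1 125.1] 47 [656.   2.  24.]
top [352.2 128.2] 47 [649. -71.  24.]
top [367.8 129.6] 47 [ 646. -111.   24.]
```

View pics/clear.png

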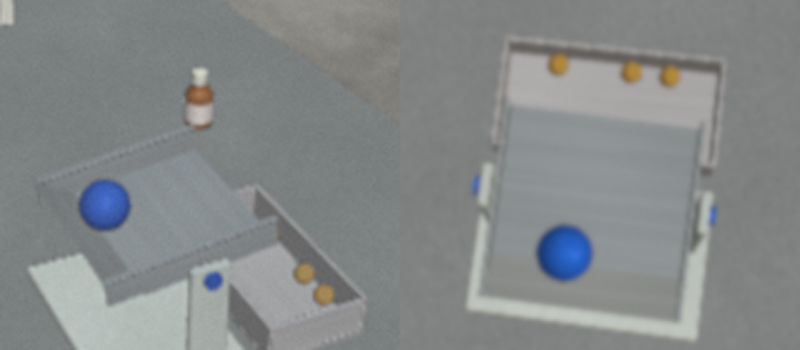

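All three brass balls are in the tray, at top crop (559,64), (632,72) and (670,76), and the blue ball is in the bowl at (565,253). I'll put the card down where it came from.

Run:
```python
from chk import *
P=np.array([490,335.5,0])
movel(P+[0,0,95],vel=130)
print(movel(P+[0,0,73],vel=20,until_force=2.5),observe()["eef_pos"],observe()["ft_force"])
set_gripper(0.35);set_gripper(1.0);wait(.3)
movel(np.array([490,335.5,240]),vel=100);wait(.5)
print(observe()["t"],observe()["opening"])
p,d=get_image("side");p2,d2=get_image("top")
cv2.imwrite("pics/end.png",np.hstack([cv2.resize(p,(400,250)),cv2.resize(p2,(400,250))]))
C=cloud("top",d2);m=np.zeros((400,640),bool);m[160:215,110:240]=1;m&=(p2.min(-1)>165)
v,u=np.nonzero(m);print(cv2.minAreaRect(np.stack([u,v],1).astype(np.float32)),np.median(C[m],0))
balls()
```

```text
True [489.87390232 335.38325927  76.3122457 ] [-0.42249184 -0.51749386  4.8002444 ]
24.1083 1.0056019739264939
((180.3436279296875, 183.19769287109375), (77.33973693847656, 5.787441730499268), 12.63336181640625) [488.41122454 326.04018834 101.01515892]
side [391.2 218.9] 40 [645. -79.  20.]
side [399.1 227.2] 42 [ 641. -118.   21.]
top [323.1 125.1] 47 [656.   2.  25.]
top [352.2 128.2] 47 [648. -71.  25.]
top [367.8 129.6] 47 [ 645. -111.   24.]
```

View pics/end.png

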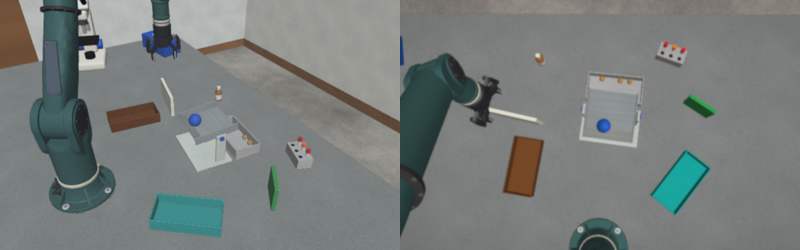

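The card stands free on the bench at side (168,95), the gripper is clear above it, and the bowl is at rest with the blue ball in it. The tray holds all three brass balls, so I'm handing in.

```bash
python3 -c "
from cell import *
print(close_job())"
```

```text
the job is handed in; nothing more can be done
None
```

The job is handed in: the three brass balls are in the tray, the blue ball is still in the bowl, the bowl is back at rest, and the white card stands on the bench where it started, all confirmed in the last pictures at about 24 s.

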